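Lock the backup drive away in the desk lock box

ROBOT

A 7-joint arm with a two-finger parallel gripper is mounted at the origin on a cart in front of the work surface, level with it; the furniture and walls round the work are solid. World frame = base frame: x ahead of the robot, y to its left, z up, the work surface at z = 0. Lengths are in m, angles in rad, forces in N, time in s.
With the tool pointing down it reaches from about 0.425 to 0.925 m from the base axis. Payload 6.8 kg.
Tool frame: the origin (TCP) lies at the very end of the fingers, on their centre line; the grasp point (between the pads) lies 19 mm behind it; x points along the fingers, y is the direction in which the jaws open and shut, and the axes are right-handed (so a half turn about x gives the same grasp; the last joint's range is limited). The gripper opens to 85 mm and grips with 20 to 120 N. Pads are 22 mm wide; open, the fingers measure 114 mm over their backs; the gripper's body (76 mm by 85 mm) begins 54 mm behind the grasp point. The pads swing forward as they close: fully open they stand 13 mm farther back than shut.
Start: joints at [-1.371, 0.477, 0.022, 1.555, -0.011, 1.109, -0.083], TCP at [0.204, 0.643, 0.231] pointing down, gripper open.
Joint ranges: [-2.96, 2.96], [-0.34, 2.1], [-1.41, 1.46], [0.24, 2.44], [-1.37, 4.51], [0.17, 1.92], [-2.96, 2.96]. Speed limits (rad/s): [2.39, 2.39, 3.14, 3.14, 3.14, 3.14, 3.14].

INTERFACE

Orientations are given as a rotation vector (axis times angle).
In Python, from bench import get_obs, grab_frame, camera_info, hand_in gives the robot as it stands.
- The arm moves only by the tool apply_moves, never from a script. Its argument "series" is text: rows parted by semicolons, each of 7 numbers parted by spaces: the turn, a rotation vector about the tool's x, y, z in rad, then the shift along the tool's x, y, z in m, then the opening, from 0 (shut) to 1 (fully open). In form: wx wy wz tx ty tz hand; .... A call has 1 to 12 rows; each row is the pose to reach, as a shift and turn from the pose commanded when the call began, along the tool's axes at that moment; what a row does not reach only later rows make up. A row lasts 1/8 s, in which the tool goes at most 62.5 mm and 10.7 degrees, less where a joint would pass 70% of its speed; a pose out of reach is approached as far as the arm can. A call with a gripper value outside its range is refused whole. The fingers move at their own pace and stop on an object; "force" is the grip in N (left out, the last holds). Time passes only in rows, so rows that repeat a pose let the fingers close. It gives the time, the measured TCP pose, the force and the opening at its end, in the units of the state.
- get_obs(): the state, without advancing time (a new reading comes with each control period).
- grab_frame(name): name is "scene" or "top"; returns the picture (384x512x3 uint8, blue, green, red); there is no depth.
- camera_info(name): a dict with "fov_y" (degrees; the focal length in pixels is half the picture's height over the tangent of half this angle, whatever the lens; pixels are square), "cx", "cy" (the principal point, pixels), "rvec" (rotation vector, rad) and "tvec" (3), from world to camera coordinates, as OpenCV has them. Camera axes: x right, y down, z forward; pixel columns grow to the right and rows downward; lengths in m; the calibration is good to about 2 mm. A picture is of the moment at which its call begins. camera_info takes no time and is no camera call.
- hand_in(): hands the job in, once; it reports no verdict.
The state is a dict: "clock": time; "joints": joint angles; "qvel": joint speeds; "tau": joint torques, N m; "tcp_pos": TCP position; "orientation": TCP orientation; "contact_force": force on the tool from outside, world axes, zero at the start; "moment": the same for the moment, N m; "grip_width": finger opening in m.
Only numpy, scipy, OpenCV 4.12 (cv2) and the standard library are available. Lean on these libraries where they do the work, as an engineer would, in place of code of your own. Each camera call takes 0.05 s, during which the arm holds its last target.

TASK

Lock the backup drive away: lay the small external drive flat inside the open lock box, slide the box's lid fully shut so that the tongue of the lid lies under the raised shackle, and then press the shackle down into its lock case until the hidden pawl clicks and holds it down. Leave the other things on the desk where they are.

Things in the scene. Friction and masses are not known exactly. Their poses are not given: they have to be found in the camera images.
- lock_box: Low grey metal lock box fixed on 6 mm feet, 126 (x) x 190 (y) mm outside, 116 x 180 inside, walls and floor 5 mm, wall tops 46 mm and side rails 57 mm above the desk. Origin: centre of the underside, 6 mm above the desk, z up, +y the way the lid opens. At its -y end (y -95 to -123 mm) stands the dark lock case, 72 mm in x, top 44 mm up, with a U-shaped steel shackle rising from it.
- box_floor (a point): Point on the box's inner floor, 11 mm above the desk, on the middle line 32 mm to the -y side of the box's origin, in the middle of the space left free by the open lid and its tongue; the box's axes. That space reaches at least 55 mm from it to either side along y.
- box_lid (a joint): Lid's slide along the box's y, m: 0 = fully shut (hard stop), 0.150 = fully open; starts nearly open, stays where left, 2 N move it. Flat plate, top 52 mm above the desk; the tongue at its -y end slides under the raised shackle and ends in an upturned lip. Only within 3 to 4 mm of shut does the lip clear the shackle; else the shackle lands on it after 9 mm. A lowered shackle blocks the lid.
- lid_grip (a point): Middle of the black upright grip bar on the lid, 64 mm above the desk: 60 mm long (box's x), 14 mm thick (y), from 52 to 77 mm above the desk. Moves with the lid, has the box's axes; 50 mm to the +y side of the box's origin when shut.
- shackle (a joint): Shackle's downward travel, m: 0 = raised, 0.016 = down at its stop. A spring of 2 to 3 N lifts it. From 7 mm on it pushes the hidden pawl aside, which takes about 10 N; from 11 mm it snaps down, and past 15 mm the pawl has clicked and holds it at about 0.015. Let go before 11 mm, it springs back up.
- shackle_top (a point): Middle of the top of the shackle's crown, a 10 mm steel bar straight for 28 mm along the box's x (U 52 mm wide). 80 mm above the desk raised, 64 mm home; 105 mm to the -y side of the box's origin; the box's axes. With the lid shut the tongue's lip (24 mm in x, 7 mm thick, top 61 mm above the desk) stands 3 mm beyond the bar on the -y side.
- drive_mid (a point): The external drive: a flat dark blue slab with rounded corners, 92 (its x) x 52 (its y) x 11 mm (z), 60 g, lying flat and loose on the 4 mm thick desk mat; the point is its centre, half-way up.
- cards_mid (a point): Bystander of similar size: a flat dark red box of cards, 90 x 64 x 19 mm, lying loose; the point is its centre.
- mug: Bystander: loose green and white mug, 78 mm wide, 116 mm with its handle, 101 mm tall; origin at the centre of its underside.
- notebook: Bystander: loose tan notebook, 148 x 104 x 16 mm, lying flat; origin at the centre of its underside.
Things that resemble listed ones, but are neither listed nor needed, are in the scene too. Of the things that look like the part that bears drive_mid, take the one that is farthest to the robot's right at the start.

How it is judged:
On the way, in this order (a step that is already met when the one before it is completed fails the run):
1. the drive lies flat inside the box, released, with the lid still open and the shackle still raised (x of drive_mid in the frame of lock_box between -0.045 and 0.045 m and y of drive_mid in the frame of lock_box between -0.07 and 0.07 m and z of drive_mid in the frame of lock_box between 0.004 and 0.018 m and angle between drive_mid's own z axis and vertical below 0.15 rad and contact force between drive and the fingers below 0.1 N and value of joint shackle below 0.004 m and value of joint box_lid above 0.09 m), for 0.2 s.
2. the lid is fully shut while the shackle is still raised (value of joint box_lid below 0.003 m and value of joint shackle below 0.004 m), for 0.2 s.
3. the shackle is pressed home (value of joint box_lid below 0.003 m and value of joint shackle above 0.0135 m), for 0.2 s.
At the end, for the whole second after the job is handed in: The drive lies flat (within 0.15 rad) and at rest on the floor inside the lock box, the lid is shut to within 3 mm, and the shackle stays down by itself, more than 13.5 mm of its 16 mm travel, held by the pawl (all of step 3 and x of drive_mid in the frame of lock_box between -0.045 and 0.045 m and y of drive_mid in the frame of lock_box between -0.07 and 0.07 m and z of drive_mid in the frame of lock_box between 0.004 and 0.018 m and angle between drive_mid's own z axis and vertical below 0.15 rad and linear speed of drive below 0.02 m/s); the robot touches nothing.
It fails at once if a bystander (cards, mug or notebook) is moved by more than 30 mm (distance of any of cards_mid, mug, notebook from where it was at the start of the episode above 0.03 m).
It also fails if it takes over 64 s, if anything falls off the work surface, if the arm or the gripper's body presses on something with over 40 N, if the wrist force passes 120 N, or if a joint passes its speed limit or range.

## Working session

There is one attempt and no reset: what is moved stays moved. The work goes in short steps, Python scripts to look and compute and a tool call to move; the robot and the scene stay as the last step left them, time stands still between calls to the robot, and variables do not carry over. Pictures are saved under pics/ and viewed, and the job is handed in when it is done.

Besides the shell and the picture viewer there is one more tool, called after "Request:" as name(argument=value, ...), one argument or row to a line, values as JSON. apply_moves: Moves the arm, as the interface text tells. Its arguments: {"type":"object","properties":{"series":{"type":"string"},"force":{"type":"number"}},"required":["series"]}

```bash
mkdir -p pics; ls; python3 - <<'E'
from bench import *
import cv2
for n in("scene","top"):
    cv2.imwrite(f"pics/{n}0.png",grab_frame(n)); print(camera_info(n))
print(get_obs())
E
```

```text
pics
{'fov_y': 54.87693901064473, 'cx': 254.55875692491904, 'cy': 190.22333198922033, 'rvec': array([ 2.37455291, -0.77694081,  0.29076182]), 'tvec': array([-0.38735541,  0.27147709,  1.15517291])}
{'fov_y': 46.878574262543545, 'cx': 249.52362717696587, 'cy': 181.79474979579953, 'rvec': array([ 2.18278471, -2.12255846,  0.15183207]), 'tvec': array([0.01068353, 0.48038794, 1.70883372])}
{'clock': 0.1, 'joints': array([-1.37110336,  0.47775531,  0.02239655,  1.55635368, -0.01150146,
        1.10930232, -0.08313448]), 'qvel': array([-0.00049886, -0.00101947,  0.00164581, -0.00221444,  0.0003358 ,
        0.00044339,  0.00023913]), 'tau': array([ 3.80543250e-03, -5.97761178e+01,  1.61314141e+00, -2.81956244e+01,
        1.27849920e-02,  4.98096037e-03, -2.61325476e-05]), 'tcp_pos': array([0.20437517, 0.64275262, 0.23039813]), 'orientation': array([ 0.24029204,  1.55737023, -0.24294913]), 'contact_force': array([-0.39718352,  0.16383038, -0.53515207]), 'moment': array([-0.0396268 ,  0.00565719, -0.01837556]), 'grip_width': 0.08552218712101824}
```

View pics/scene0.png

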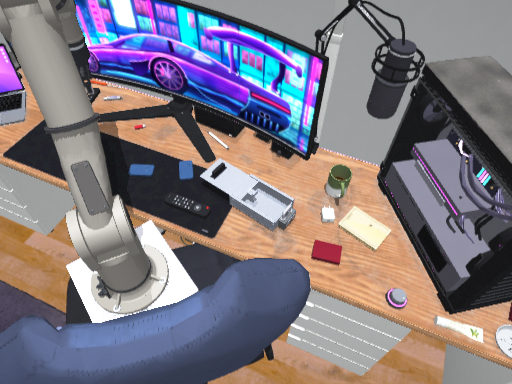

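View pics/top0.png

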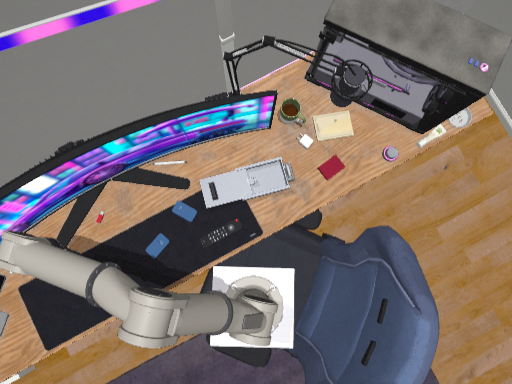

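The scene shows two blue slabs on the mat, at top px (157,245) and (184,211). The box is at about (245,183), with its lid open to the left and the shackle at its right end (290,170). Next I'll measure these.

```bash
cat > h.py <<'E'
import numpy as np,cv2
from bench import *
from scipy.spatial.transform import Rotation as R
def cam(n):
    c=camera_info(n);f=192/np.tan(np.radians(c['fov_y']/2))
    return np.array([[f,0,c['cx']],[0,f,c['cy']],[0,0,1]]),c['rvec'],c['tvec']
def proj(n,P):
    K,r,t=cam(n);return cv2.projectPoints(np.float64(P).reshape(-1,3),r,t,K,None)[0][:,0]
def ray(n,uv,z):
    K,r,t=cam(n);M=cv2.Rodrigues(r)[0];o=-M.T@t
    d=(M.T@np.linalg.inv(K)@np.c_[np.float64(uv).reshape(-1,2),np.ones(len(np.float64(uv).reshape(-1,2)))].T).T
    return o+d*((z-o[2])/d[:,2])[:,None]
E
python3 - <<'E'
from h import *
for n in("scene","top"):
    im=cv2.imread(f"pics/{n}0.png");hsv=cv2.cvtColor(im,cv2.COLOR_BGR2HSV)
    for nm,lo,hi,z in(("blue",(100,120,60),(115,255,255),.015),("red",(165,120,50),(180,255,255),.019)):
        m=cv2.inRange(hsv,lo,hi)
        for c in cv2.findContours(m,0,1)[0]:
            if 60<cv2.contourArea(c)<900:
                (x,y),_,_=r=cv2.minAreaRect(c)
                P=ray(n,cv2.boxPoints(r),z);ctr=P.mean(0)
                print(n,nm,np.round((x,y)),cv2.contourArea(c),ctr.round(3),np.linalg.norm(P-np.roll(P,1,0),axis=1).round(3), np.degrees(np.arctan2(*(P[1]-P[0])[1::-1])).round(1))
    x,y,w,h=(185,140,130,110) if n=="scene" else (140,145,170,115)
    cv2.imwrite(f"pics/{n}crop.png",cv2.resize(im[y:y+h,x:x+w],None,fx=4.7,fy=4.7,interpolation=cv2.INTER_CUBIC))
E
```

```text
scene blue [141. 170.] 258.0 [0.22  0.374 0.015] [0.062 0.1   0.062 0.097] -35.7
scene blue [186. 170.] 228.0 [0.359 0.274 0.015] [0.092 0.054 0.092 0.052] -35.7
scene blue [130.  76.] 306.0 [0.44  0.953 0.015] [0.333 0.061 0.341 0.056] 60.3
scene blue [185.  51.] 81.0 [0.767 0.995 0.015] [0.113 0.065 0.116 0.063] 48.5
scene blue [239.  56.] 67.5 [0.972 0.795 0.015] [0.151 0.244 0.168 0.229] 34.5
scene blue [145.  42.] 144.0 [0.636 1.183 0.015] [0.11  0.235 0.109 0.228] -34.9
scene blue [211.  38.] 448.5 [0.955 1.032 0.015] [0.287 0.461 0.337 0.425] 50.5
scene blue [167.  20.] 123.0 [0.849 1.339 0.015] [0.506 0.137 0.514 0.118] -17.2
scene blue [124.  15.] 346.5 [0.676 1.527 0.015] [0.467 0.285 0.486 0.248] -11.2
scene blue [87. 19.] 249.0 [0.481 1.617 0.015] [0.504 0.072 0.514 0.061] 9.4
scene red [327. 252.] 478.0 [ 0.549 -0.302  0.019] [0.09  0.07  0.093 0.07 ] 36.5
top blue [157. 245.] 295.0 [0.223 0.376 0.015] [0.053 0.092 0.053 0.092] -42.8
top blue [ 11. 216.] 88.5 [0.321 0.954 0.015] [0.035 0.086 0.035 0.086] -80.2
top blue [184. 211.] 277.5 [0.36  0.278 0.015] [0.092 0.053 0.093 0.053] -26.4
top blue [ 61. 201.] 248.5 [0.384 0.762 0.015] [0.028 0.307 0.028 0.306] -55.2
top blue [ 59. 186.] 81.0 [0.442 0.775 0.015] [0.02  0.114 0.02  0.114] -55.5
top blue [ 38. 191.] 204.5 [0.424 0.857 0.015] [0.068 0.313 0.069 0.311] -68.4
top blue [146. 138.] 117.5 [0.65  0.444 0.015] [0.05  0.192 0.05  0.191] -78.6
top blue [184. 144.] 619.5 [0.629 0.29  0.015] [0.045 0.537 0.046 0.535] -69.4
top blue [262. 113.] 84.5 [ 0.765 -0.018  0.015] [0.066 0.132 0.067 0.132] -4.2
top red [331. 167.] 312.0 [ 0.551 -0.299  0.019] [0.06  0.09  0.061 0.09 ] -51.6
```

View pics/scenecrop.png

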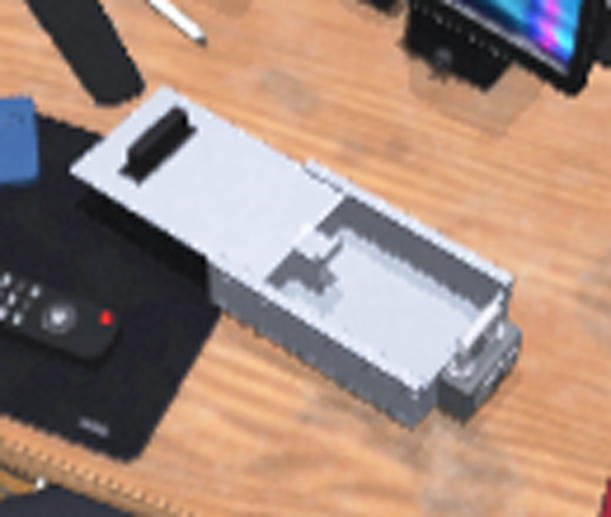

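View pics/topcrop.png

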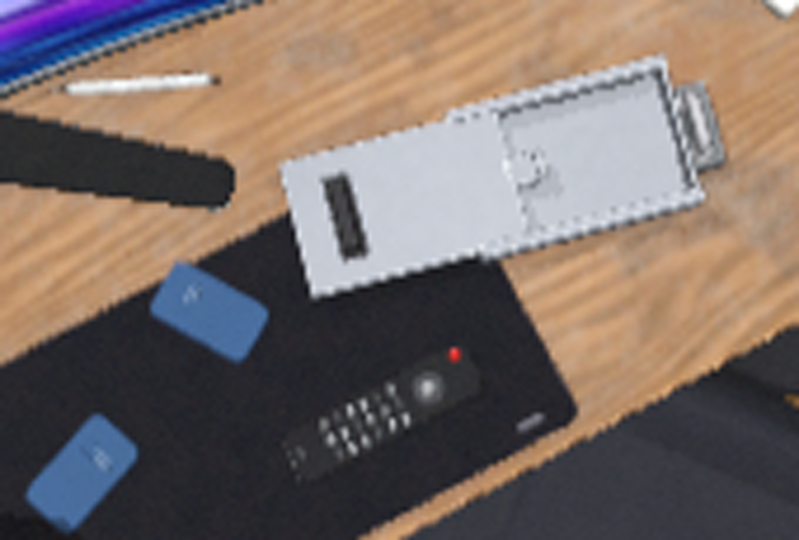

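Target drive: the one at top px (184,211), centre (0.36,0.277), long axis about 64°. It has the smaller y, so it lies farther right. Box next, in crop pixels from the top view: grip bar corners (323,180) to (367,257), lid end (285,163) to (313,297), shackle about (695,125).

```bash
python3 - <<'E'
from h import *
T=lambda p:(np.float64(p)+.5)/4.7-.5+np.array([140,145])
S=lambda p:(np.float64(p)+.5)/4.7-.5+np.array([185,140])
def show(l,P): print(l,P.round(4).tolist())
show("grip top T",ray("top",T([(323,180),(347,175),(367,255),(343,259)]),.077))
show("grip top S",ray("scene",S([(178,108),(190,112),(135,165),(127,155)]),.077))
show("lid T",ray("top",T([(285,163),(313,297)]),.052))
show("lid S",ray("scene",S([(166,87),(72,167)]),.052))
show("rail corners T",ray("top",T([(665,57),(703,197),(490,260),(450,112)]),.057))
show("rail S",ray("scene",S([(512,280),(420,388),(210,265),(308,162)]),.057))
show("shackle T",ray("top",T([(692,125)]),.08))
show("shackle S",ray("scene",S([(480,325)]),.08))
for n,f,b in(("top",(280,150,30,40),0),("scene",(270,190,35,45),0)):
    im=cv2.imread(f"pics/{n}0.png");x,y,w,h=f
    cv2.imwrite(f"pics/{n}sh.png",cv2.resize(im[y:y+h,x:x+w],None,fx=12,fy=12,interpolation=cv2.INTER_CUBIC))
    hsv=cv2.cvtColor(im,cv2.COLOR_BGR2HSV)
    m=cv2.inRange(hsv,(0,0,0),(180,255,75));q=np.zeros_like(m)
    a=(205,175,20,30) if n=="top" else (205,155,25,25)
    q[a[1]:a[1]+a[3],a[0]:a[0]+a[2]]=m[a[1]:a[1]+a[3],a[0]:a[0]+a[2]]
    for c in cv2.findContours(q,0,1)[0]:
        if cv2.contourArea(c)>20: r=cv2.minAreaRect(c);print(n,"grip",r); show("",ray(n,[r[0]],.07))
E
```

```text
grip top T [[0.4651, 0.1818, 0.077], [0.4697, 0.1624, 0.077], [0.4048, 0.1437, 0.077], [0.401, 0.163, 0.077]]
grip top S [[0.4642, 0.1752, 0.077], [0.4694, 0.1662, 0.077], [0.4054, 0.1454, 0.077], [0.4059, 0.1574, 0.077]]
lid T [[0.4817, 0.216, 0.052], [0.3714, 0.1883, 0.052]]
lid S [[0.4806, 0.2198, 0.052], [0.3748, 0.1913, 0.052]]
rail corners T [[0.5789, -0.0965, 0.057], [0.4625, -0.1299, 0.057], [0.4054, 0.0441, 0.057], [0.5275, 0.0808, 0.057]]
rail S [[0.5785, -0.0957, 0.057], [0.4645, -0.1302, 0.057], [0.4059, 0.0462, 0.057], [0.524, 0.0849, 0.057]]
shackle T [[0.5185, -0.1179, 0.08]]
shackle S [[0.5214, -0.1246, 0.08]]
top grip ((213.13462829589844, 190.82691955566406), (16.22557258605957, 4.560701370239258), 74.74488067626953)
 [[0.4359, 0.1627, 0.07]]
scene grip ((217.50001525878906, 170.5), (5.656853675842285, 16.970561981201172), 45.0)
 [[0.4314, 0.1589, 0.07]]
scene grip ((209.5, 158.0), (6.0, 9.0), 90.0)
 [[0.441, 0.2282, 0.07]]
```

View pics/topsh.png

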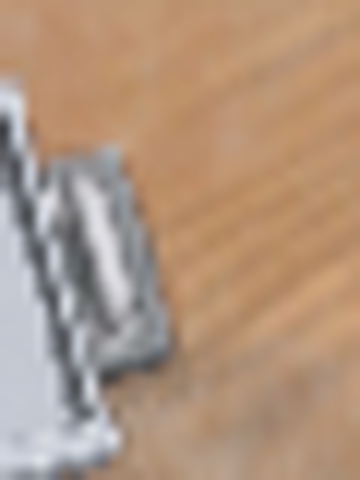

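View pics/scenesh.png

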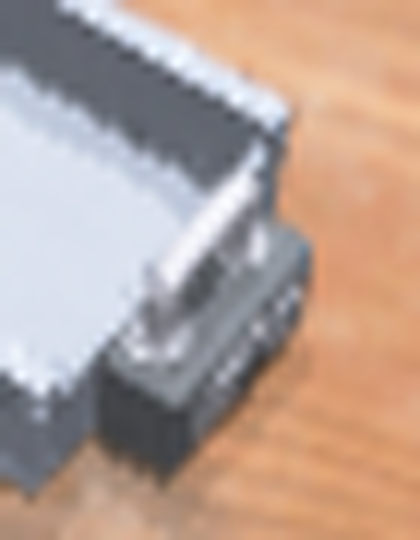

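Both views agree on the box. Its centre is about (0.4925,-0.0245) with x at 16.7°. The grip bar is at box y≈0.195, so the lid stands at about 0.145, and the shackle is near (0.523,-0.125). I'll write a row calculator and compute the approach to the drive.

```bash
cat >> h.py <<'E'
C=np.array([.4925,-.0245]);A=np.radians(16.7)
EX=np.array([np.cos(A),np.sin(A)]);EY=np.array([-np.sin(A),np.cos(A)])
box=lambda x,y:C+x*EX+y*EY
def state():
    o=get_obs();M=R.from_rotvec(o['orientation']);return o,M
def row(p,yawdeg):
    "row for tool down, tool y along yaw (mod 180), tcp at p"
    o,M=state();best=None
    for k in(0,180):
        a=np.radians(yawdeg+k);y=np.array([np.cos(a),np.sin(a),0]);x=np.array([0,0,-1.]);
        T=R.from_matrix(np.c_[x,y,np.cross(x,y)]);w=(M.inv()*T).as_rotvec()
        if best is None or np.linalg.norm(w)<np.linalg.norm(best):best=w
    t=M.inv().apply(np.array(p)-o['tcp_pos'])
    print("row",best.round(3),t.round(4))
def st():
    o,M=state();y=M.as_matrix()[:,1]
    print("t",o['clock'],"tcp",o['tcp_pos'].round(4),"down",M.as_matrix()[:,0].round(3),"yaw",np.degrees(np.arctan2(y[1],y[0])).round(1),"F",o['contact_force'].round(1),"w",o['grip_width'].round(4),"q",o['joints'].round(2))
E
python3 -c "
from h import *
st();row([.36,.277,.10],-26.4);row([.36,.277,.002],-26.4)"
```

```text
Traceback (most recent call last):
  File "h.py", line 29, in st
    print("t",o['clock'],"tcp",o['tcp_pos'].round(4),"down",M.as_matrix()[:,0].round(3),"yaw",np.degrees(np.arctan2(y[1],y[0])).round(1),"F",o['contact_force'].round(1),"w",o['grip_width'].round(4),"q",o['joints'].round(2))
                                                                                                                                                                             ^^^^^^^^^^^^^^^^^^^^^
AttributeError: 'float' object has no attribute 'round'
```

```bash
sed -i "s/o\['grip_width'\].round(4)/round(o['grip_width'],4)/" h.py
python3 -c "
from h import *
st();row([.36,.277,.10],-26.4);row([.36,.277,.002],-26.4)"
```

```text
t 0.1 tcp [0.2044 0.6428 0.2304] down [-0.    -0.002 -1.   ] yaw 72.4 F [-0.4  0.2 -0.5] w 0.0855 q [-1.37  0.48  0.02  1.56 -0.01  1.11 -0.08]
row [-1.418e+00 -1.000e-03  1.000e-03] [ 0.1309 -0.3012  0.2591]
row [-1.418e+00 -1.000e-03  1.000e-03] [ 0.2289 -0.301   0.2591]
```

Turning the other way, +1.724 rad, keeps the wrist nearer its centre.

Request:
apply_moves(
  series="1.724 0 0 0.10 -0.301 0.259 1; 1.724 0 0 0.10 -0.301 0.259 1; 1.724 0 0 0.10 -0.301 0.259 1; 1.724 0 0 0.10 -0.301 0.259 1; 1.724 0 0 0.10 -0.301 0.259 1; 1.724 0 0 0.10 -0.301 0.259 1; 1.724 0 0 0.10 -0.301 0.259 1; 1.724 0 0 0.10 -0.301 0.259 1; 1.724 0 0 0.10 -0.301 0.259 1; 1.724 0 0 0.10 -0.301 0.259 1; 1.724 0 0 0.10 -0.301 0.259 1; 1.724 0 0 0.10 -0.301 0.259 1",
  force=30,
)

```text
clock: 1.6
tcp_pos: [0.36, 0.2781, 0.1313]
orientation: [1.538, 0.956, -1.539]
contact_force: [-0.4, 0.1, 0.2]
grip_width: 0.0855
```

```bash
python3 - <<'E'
from h import *
for n in("scene","top"):
    im=grab_frame(n);cv2.imwrite(f"pics/{n}1.png",im);hsv=cv2.cvtColor(im,cv2.COLOR_BGR2HSV)
    print(n,proj(n,[[.36,.277,.015]]))
    x,y=proj(n,[[.36,.277,.05]])[0].astype(int)
    cv2.imwrite(f"pics/{n}1c.png",cv2.resize(im[y-50:y+50,x-60:x+60],None,fx=5,fy=5,interpolation=cv2.INTER_CUBIC))
st();row([.36,.277,.001],-26.4)
E
```

```text
scene [[185.83399147 169.31321567]]
top [[184.40046348 210.78115416]]
t 1.7 tcp [0.3601 0.278  0.1313] down [-0.  0. -1.] yaw -26.3 F [0.3 0.3 0.1] w 0.0856 q [-1.19  0.27  0.46  2.18 -0.18  0.72 -1.07]
row [ 0.001 -0.     0.   ] [0.1303 0.0004 0.0009]
```

View pics/scene1c.png

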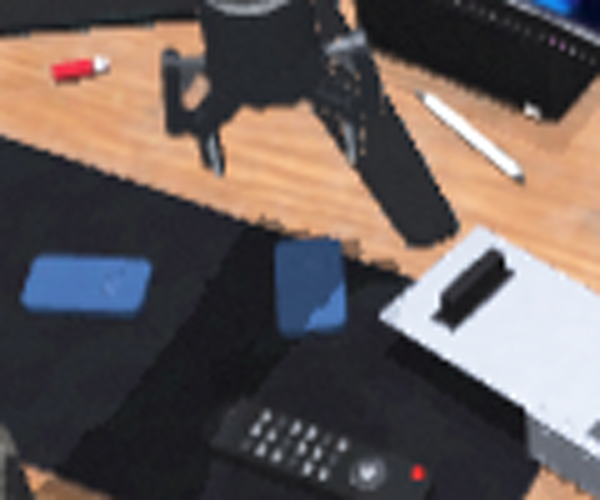

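View pics/top1c.png

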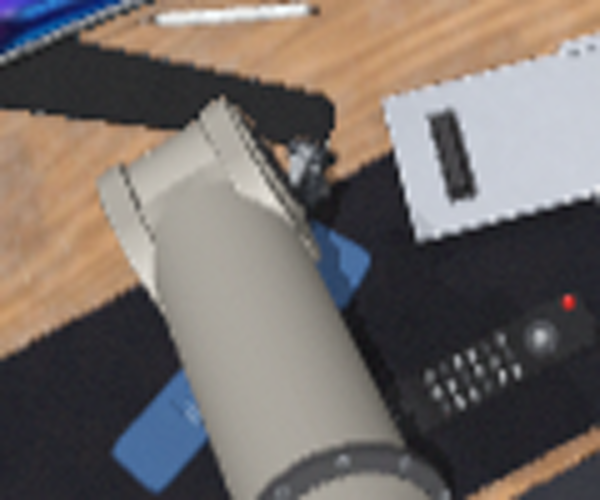

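The gripper is over the drive, with the jaws across its short side. Now I descend, close and check the width.

Request:
apply_moves(
  series="0 0 0 0.06 0 0 1; 0 0 0 0.10 0 0 1; 0 0 0 0.128 0 0 1; 0 0 0 0.128 0 0 1; 0 0 0 0.128 0 0 1; 0 0 0 0.128 0 0 0; 0 0 0 0.128 0 0 0; 0 0 0 0.128 0 0 0; 0 0 0 0.128 0 0 0; 0 0 0 0.128 0 0 0; 0 0 0 0.128 0 0 0; 0 0 0 0.128 0 0 0",
  force=40,
)

```text
clock: 3.2
tcp_pos: [0.3606, 0.2786, 0.0044]
orientation: [1.542, 0.956, -1.539]
contact_force: [-1.7, -0.3, 8.7]
grip_width: 0.051
```

```bash
python3 - <<'E'
from h import *
st()
E
```

```text
t 3.2 tcp [0.3606 0.2786 0.0044] down [ 0.001  0.002 -1.   ] yaw -26.4 F [-1.7 -0.3  8.7] w 0.051 q [-1.05  0.52  0.31  2.24 -0.38  0.42 -0.89]
```

Gripped at 51 mm. Lift and look.

Request:
apply_moves(
  series="0 0 0 -0.03 0 0 0; 0 0 0 -0.08 0 0 0; 0 0 0 -0.13 0 0 0; 0 0 0 -0.16 0 0 0; 0 0 0 -0.16 0 0 0; 0 0 0 -0.16 0 0 0",
)

```text
clock: 3.95
tcp_pos: [0.3595, 0.2777, 0.1628]
orientation: [1.539, 0.955, -1.541]
contact_force: [0.7, 0.9, -1.1]
grip_width: 0.0505
```

```bash
python3 - <<'E'
from h import *
im=grab_frame("scene");x,y=proj("scene",[[.36,.277,.15]])[0].astype(int)
cv2.imwrite("pics/scene2c.png",cv2.resize(im[y-50:y+50,x-60:x+60],None,fx=5,fy=5,interpolation=cv2.INTER_CUBIC))
st();row([*box(0,-.032),.16],-73.3)
E
```

```text
t 4.0 tcp [0.3594 0.2774 0.1624] down [-0.001 -0.001 -1.   ] yaw -26.4 F [-0.4  0.4 -1.4] w 0.0508 q [-1.25  0.22  0.52  2.16 -0.15  0.8  -1.09]
row [ 0.819  0.002 -0.   ] [0.0026 0.2754 0.2346]
```

View pics/scene2c.png

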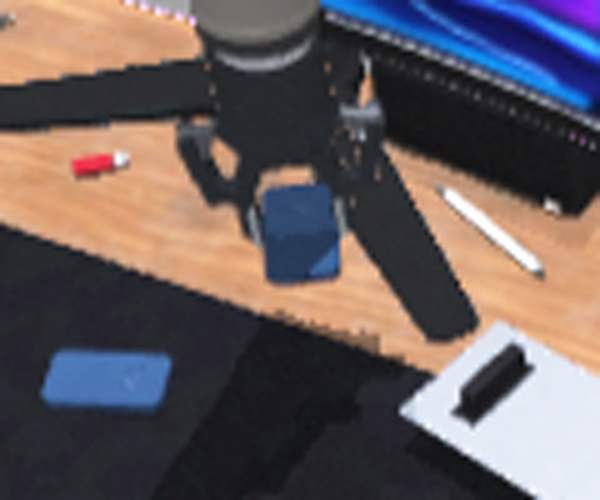

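```bash
python3 - <<'E'
from h import *
im=grab_frame("scene");x,y=proj("scene",[[.36,.277,.16]])[0].astype(int)
im=np.clip(im.astype(float)*2,0,255).astype(np.uint8)
cv2.imwrite("pics/scene3c.png",cv2.resize(im[y-25:y+25,x-30:x+30],None,fx=12,fy=12,interpolation=cv2.INTER_CUBIC))
E
```

```text
(no output)
```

View pics/scene3c.png

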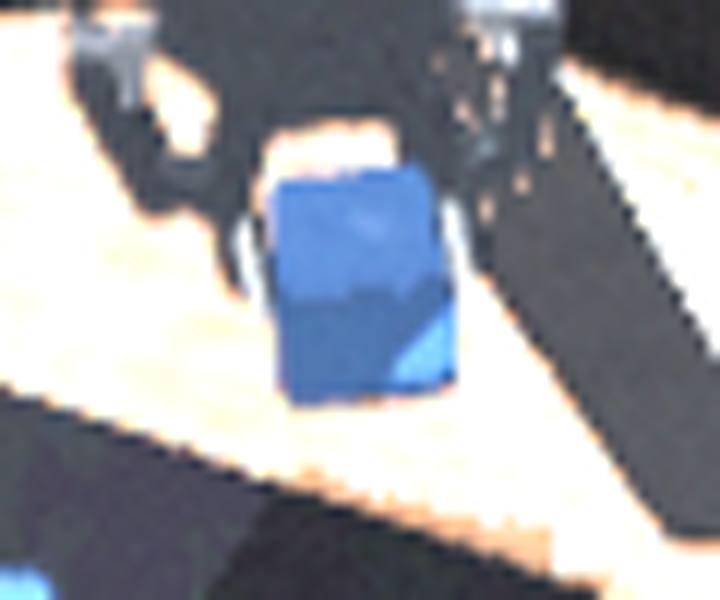

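```bash
python3 - <<'E'
from h import *
a=np.radians(63.6);u=np.array([np.cos(a),np.sin(a),0]);v=np.array([-u[1],u[0],0])
x,y=proj("scene",[[.36,.277,.16]])[0].astype(int)
for z in(.165,.175):
  P=[np.array([.3594,.2774,z])+s*.046*u+t*.026*v for s,t in((1,1),(1,-1),(-1,-1),(-1,1))]
  print(((proj("scene",P)-[x-30,y-25])*12).round())
E
```

```text
[[265. 190.]
 [440. 171.]
 [461. 389.]
 [278. 410.]]
[[259. 165.]
 [436. 146.]
 [457. 364.]
 [272. 385.]]
```

The visible outline (275,185)-(430,170)-(455,385)-(290,405) matches a flat slab gripped at fingertip height, and the fold is only a shadow. Carry it over the box.

Request:
apply_moves(
  series="0.819 0 0 0.003 0.275 0.235 0; 0.819 0 0 0.003 0.275 0.235 0; 0.819 0 0 0.003 0.275 0.235 0; 0.819 0 0 0.003 0.275 0.235 0; 0.819 0 0 0.003 0.275 0.235 0; 0.819 0 0 0.003 0.275 0.235 0; 0.819 0 0 0.003 0.275 0.235 0; 0.819 0 0 0.003 0.275 0.235 0; 0.819 0 0 0.003 0.275 0.235 0; 0.819 0 0 0.003 0.275 0.235 0; 0.819 0 0 0.003 0.275 0.235 0",
)

```text
clock: 5.42
tcp_pos: [0.5018, -0.054, 0.1603]
orientation: [2.065, 0.304, -2.065]
contact_force: [-0.2, -0.7, -1.1]
grip_width: 0.0502
```

```bash
python3 - <<'E'
from h import *
for n in("scene","top"):
    im=grab_frame(n);x,y=proj(n,[[.5,-.05,.1]])[0].astype(int)
    cv2.imwrite(f"pics/{n}4c.png",cv2.resize(im[y-40:y+45,x-55:x+55],None,fx=6,fy=6,interpolation=cv2.INTER_CUBIC))
st();row([*box(0,-.032),.016],-73.3)
E
```

```text
t 5.525 tcp [ 0.5019 -0.0544  0.1604] down [ 0.  0. -1.] yaw -73.3 F [-0.8  0.5 -1.2] w 0.0502 q [-0.65  0.36  0.79  2.07 -0.35  0.84 -0.94]
row [ 0. -0.  0.] [0.1444 0.0007 0.0004]
```

View pics/scene4c.png

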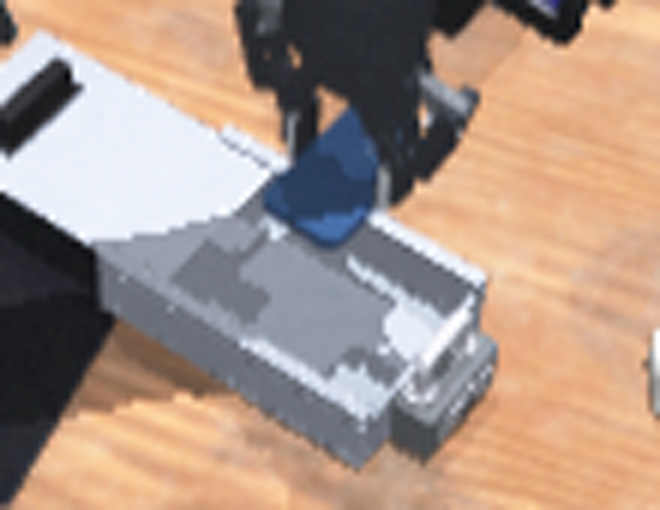

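View pics/top4c.png

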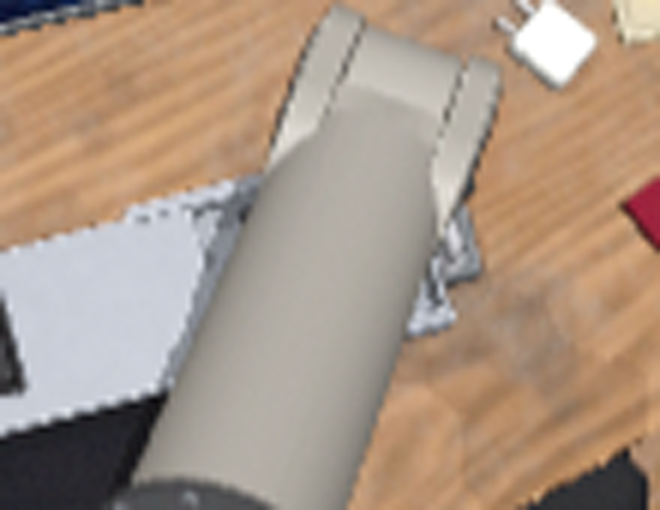

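Level and aligned over the opening. Descend.

Request:
apply_moves(
  series="0 0 0 0.05 0 0 0; 0 0 0 0.085 0 0 0; 0 0 0 0.11 0 0 0; 0 0 0 0.13 0 0 0; 0 0 0 0.14 0 0 0; 0 0 0 0.14 0 0 0; 0 0 0 0.14 0 0 0",
)

```text
clock: 6.4
tcp_pos: [0.5025, -0.0549, 0.021]
orientation: [2.067, 0.302, -2.064]
contact_force: [-0.4, -0.4, -0.4]
grip_width: 0.0508
```

```bash
python3 - <<'E'
from h import *
im=grab_frame("scene");x,y=proj("scene",[[.5,-.05,.05]])[0].astype(int)
cv2.imwrite(f"pics/scene5c.png",cv2.resize(im[y-40:y+45,x-55:x+55],None,fx=6,fy=6,interpolation=cv2.INTER_CUBIC))
st()
E
```

```text
t 6.45 tcp [ 0.5025 -0.0548  0.021 ] down [ 0.001  0.    -1.   ] yaw -73.3 F [ 0.2 -0.1 -1. ] w 0.0503 q [-0.46  0.59  0.57  2.14 -0.59  0.57 -0.74]
```

View pics/scene5c.png

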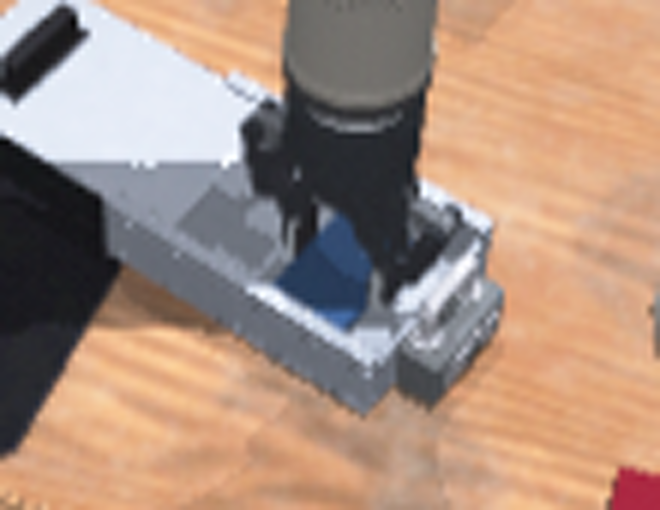

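The drive is inside the walls. Lower the last 8 mm, then open partly.

Request:
apply_moves(
  series="0 0 0 0.004 0 0 0; 0 0 0 0.008 0 0 0; 0 0 0 0.008 0 0 0; 0 0 0 0.008 0 0 0",
)

```text
clock: 6.95
tcp_pos: [0.5018, -0.0549, 0.0123]
orientation: [2.065, 0.302, -2.065]
contact_force: [0.1, 0.3, -0.9]
grip_width: 0.0506
```

Request:
apply_moves(
  series="0 0 0 0.002 0 0 0; 0 0 0 0.002 0 0 0; 0 0 0 0.002 0 0 0.72; 0 0 0 0.002 0 0 0.72; 0 0 0 0.002 0 0 0.72; 0 0 0 0.002 0 0 0.72",
)

```text
clock: 7.7
tcp_pos: [0.5019, -0.0548, 0.0102]
orientation: [2.065, 0.302, -2.065]
contact_force: [-0.6, -0.2, 0.7]
grip_width: 0.0615
```

Request:
apply_moves(
  series="0 0 0 -0.02 0 0 0.72; 0 0 0 -0.05 0 0 0.72; 0 0 0 -0.1 0 0 0.72; 0 0 0 -0.14 0 0 0.72; 0 0 0 -0.14 0 0 0.72",
)

```text
clock: 8.32
tcp_pos: [0.5038, -0.0549, 0.1527]
orientation: [2.071, 0.303, -2.06]
contact_force: [-0.9, -0.5, -0.6]
grip_width: 0.0619
```

```bash
python3 - <<'E'
from h import *
im=grab_frame("scene");x,y=proj("scene",[[.5,-.05,.05]])[0].astype(int)
cv2.imwrite(f"pics/scene6c.png",cv2.resize(im[y-40:y+45,x-55:x+55],None,fx=6,fy=6,interpolation=cv2.INTER_CUBIC))
st();row([*box(0,.195),.15],-73.3);print(box(0,.195),box(0,.05),box(0,-.105))
E
```

```text
t 8.375 tcp [ 0.5026 -0.0545  0.1511] down [ 0.002  0.001 -1.   ] yaw -73.3 F [ 0.3  0.2 -0.1] w 0.0617 q [-0.65  0.38  0.79  2.07 -0.37  0.83 -0.92]
row [-0.    -0.003  0.   ] [ 0.0012 -0.2266  0.0011]
[0.4364647  0.16227539] [0.47813197 0.02339112] [ 0.52267285 -0.12507136]
```

View pics/scene6c.png

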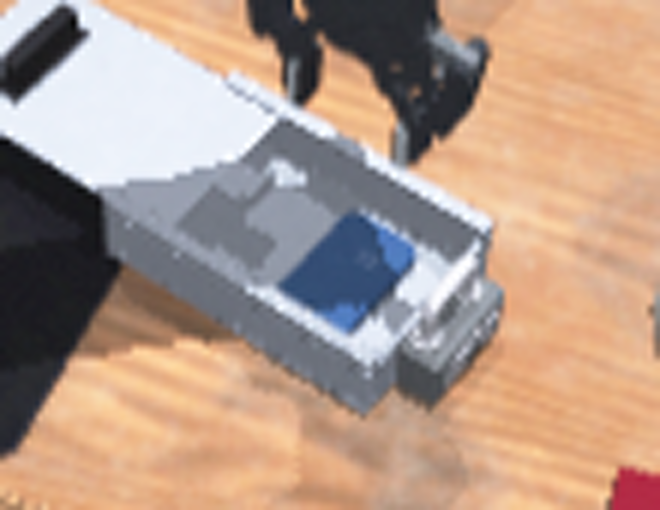

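The drive lies flat in the box, around (348,270) in the crop, released, with the lid open. Next I go above the grip bar.

Request:
apply_moves(
  series="0 0 0 0 -0.06 0 0.72; 0 0 0 0 -0.12 0 0.72; 0 0 0 0 -0.18 0.001 0.72; 0 0 0 0 -0.2265 0.001 0.72; 0 0 0 0 -0.2265 0.001 0.72; 0 0 0 0 -0.2265 0.001 0.72",
)

```text
clock: 9.12
tcp_pos: [0.4355, 0.161, 0.1495]
orientation: [2.063, 0.301, -2.066]
contact_force: [-0.8, -0.6, 0.7]
grip_width: 0.0614
```

```bash
python3 - <<'E'
from h import *
im=grab_frame("scene");x,y=proj("scene",[[.436,.162,.08]])[0].astype(int)
cv2.imwrite(f"pics/scene7c.png",cv2.resize(im[y-40:y+45,x-55:x+55],None,fx=6,fy=6,interpolation=cv2.INTER_CUBIC))
st();row([*box(0,.195),.06],-73.3)
E
```

```text
t 9.175 tcp [0.4358 0.1604 0.1497] down [-0.001 -0.001 -1.   ] yaw -73.4 F [ 0.1  0.9 -0.7] w 0.0618 q [-1.16  0.31  0.8   2.16 -0.31  0.79 -1.44]
row [-0.002  0.001 -0.001] [ 0.0897 -0.0017 -0.0013]
```

View pics/scene7c.png

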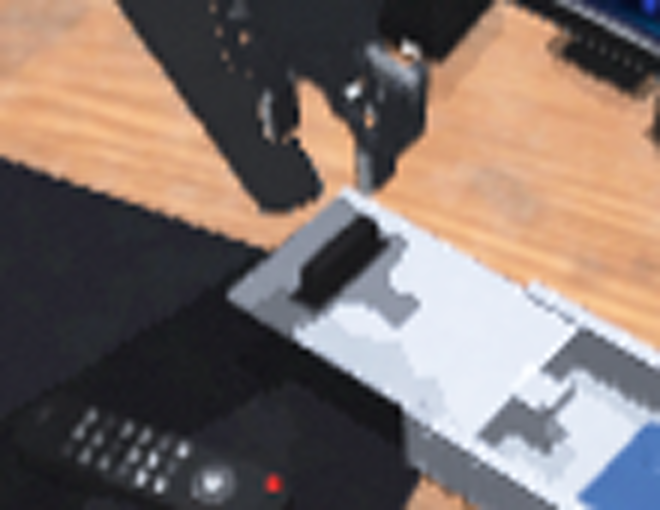

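Request:
apply_moves(
  series="0 0 0 0.04 -0.001 -0.001 0.72; 0 0 0 0.07 -0.001 -0.001 0.72; 0 0 0 0.089 -0.001 -0.001 0.72; 0 0 0 0.089 -0.001 -0.001 0.72; 0 0 0 0.089 -0.001 -0.001 0.72; 0 0 0 0.089 -0.001 -0.001 0; 0 0 0 0.089 -0.001 -0.001 0; 0 0 0 0.089 -0.001 -0.001 0; 0 0 0 0.089 -0.001 -0.001 0; 0 0 0 0.089 -0.001 -0.001 0; 0 0 0 0.089 -0.001 -0.001 0",
  force=30,
)

```text
clock: 10.55
tcp_pos: [0.4369, 0.1635, 0.0618]
orientation: [2.066, 0.304, -2.065]
contact_force: [-1.3, 0.1, 5.7]
grip_width: 0.013
```

```bash
python3 - <<'E'
from h import *
im=grab_frame("scene");x,y=proj("scene",[[.436,.162,.08]])[0].astype(int)
cv2.imwrite(f"pics/scene8c.png",cv2.resize(im[y-40:y+45,x-55:x+55],None,fx=6,fy=6,interpolation=cv2.INTER_CUBIC))
st();row([*box(0,.05),.06],-73.3)
o,_=state();d=o['tcp_pos'][:2]-C;print("box",d@EX,d@EY)
E
```

```text
t 10.6 tcp [0.4369 0.1634 0.0618] down [ 0.     0.001 -1.   ] yaw -73.3 F [-1.5 -0.3  6. ] w 0.0131 q [-1.01  0.47  0.65  2.21 -0.51  0.6  -1.27]
row [-0.001 -0.001  0.001] [0.0017 0.146  0.0007]
box 0.0007336499664706642 0.19599442174584533
```

View pics/scene8c.png

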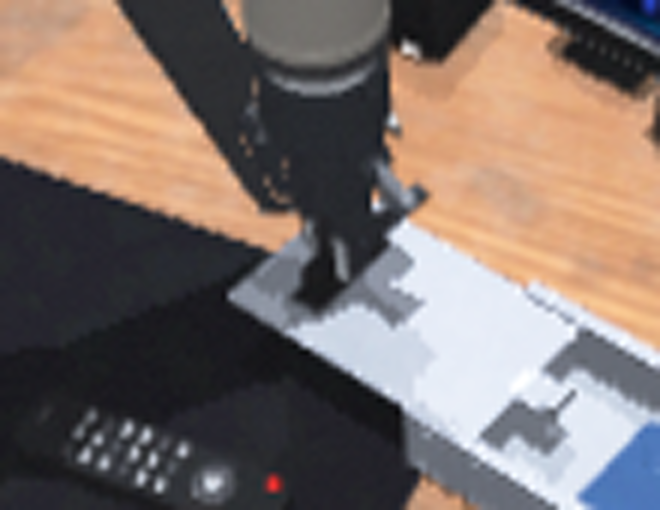

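The bar is gripped at 13 mm. Slide the lid most of the way.

Request:
apply_moves(
  series="0 0 0 0 0.01 0 0; 0 0 0 0 0.024 0 0; 0 0 0 0 0.038 0 0; 0 0 0 0 0.052 0 0; 0 0 0 0 0.066 0 0; 0 0 0 0 0.08 0 0; 0 0 0 0 0.094 0 0; 0 0 0 0 0.108 0 0; 0 0 0 0 0.12 0 0; 0 0 0 0 0.13 0 0; 0 0 0 0 0.137 0 0; 0 0 0 0 0.137 0 0",
)

```text
clock: 12.1
tcp_pos: [0.4765, 0.0313, 0.0618]
orientation: [2.067, 0.301, -2.064]
contact_force: [-0.8, -2.1, 7.4]
grip_width: 0.0131
```

```bash
python3 - <<'E'
from h import *
st();row([*box(0,.05),.06],-73.3)
o,_=state();d=o['tcp_pos'][:2]-C;print("box",d@EX,d@EY)
E
```

```text
t 12.1 tcp [0.4765 0.0313 0.0618] down [ 0.001 -0.    -1.   ] yaw -73.4 F [-0.8 -2.1  7.4] w 0.0131 q [-0.7   0.48  0.63  2.19 -0.5   0.61 -0.99]
row [-0.001 -0.001 -0.   ] [0.0018 0.008  0.0007]
box 0.0006890696322688946 0.05802062463541064
```

Now gently to the stop, and watch the force.

Request:
apply_moves(
  series="0 0 0 0 0.004 0 0; 0 0 0 0 0.008 0 0; 0 0 0 0 0.011 0 0; 0 0 0 0 0.013 0 0; 0 0 0 0 0.013 0 0; 0 0 0 0 0.013 0 0",
)

```text
clock: 12.85
tcp_pos: [0.4783, 0.0251, 0.0618]
orientation: [2.063, 0.315, -2.069]
contact_force: [-8.0, 15.3, 16.5]
grip_width: 0.0129
```

```bash
python3 - <<'E'
from h import *
im=grab_frame("scene");x,y=proj("scene",[[.5,-.05,.08]])[0].astype(int)
cv2.imwrite(f"pics/scene9c.png",cv2.resize(im[y-40:y+45,x-55:x+55],None,fx=6,fy=6,interpolation=cv2.INTER_CUBIC))
st()
o,_=state();d=o['tcp_pos'][:2]-C;print("box",d@EX,d@EY)
E
```

```text
t 12.9 tcp [0.4783 0.0251 0.0618] down [-0.004  0.007 -1.   ] yaw -73.1 F [-8.2 14.7 16.7] w 0.013 q [-0.68  0.49  0.63  2.18 -0.5   0.62 -0.96]
box 0.0006461554735756263 0.05160713858903821
```

View pics/scene9c.png

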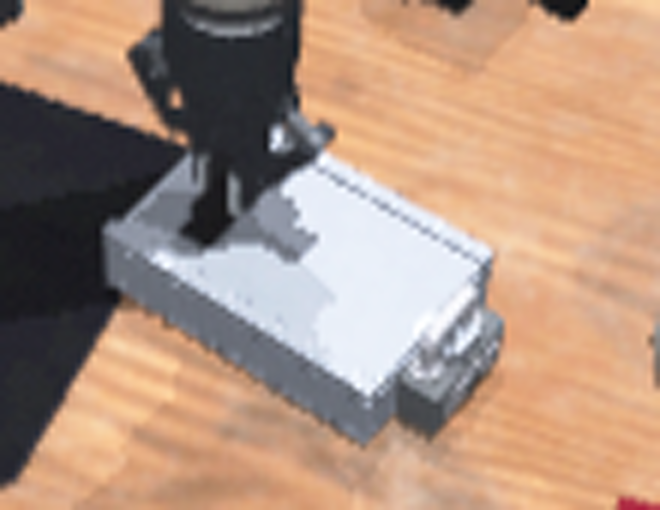

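The lid hit a firm stop with 17 N and the bar at box y≈0.051. In the picture the plate covers the box and the tongue is under the shackle. I'll open while still pressing, then rise.

Request:
apply_moves(
  series="0 0 0 0 0 0 0.5; 0 0 0 0 -0.002 0 0.5; 0 0 0 0 -0.005 0 0.5; 0 0 0 0 -0.005 0 0.5; 0 0 0 -0.03 -0.005 0 0.5; 0 0 0 -0.07 -0.005 0 0.5; 0 0 0 -0.1 -0.005 0 0.5; 0 0 0 -0.1 -0.005 0 0.5",
)

```text
clock: 13.9
tcp_pos: [0.4797, 0.0243, 0.163]
orientation: [2.07, 0.303, -2.061]
contact_force: [-0.3, -0.1, -0.2]
grip_width: 0.0429
```

```bash
python3 - <<'E'
from h import *
im=grab_frame("scene");x,y=proj("scene",[[.5,-.05,.08]])[0].astype(int)
cv2.imwrite(f"pics/scene10c.png",cv2.resize(im[y-40:y+45,x-55:x+55],None,fx=6,fy=6,interpolation=cv2.INTER_CUBIC))
cv2.imwrite(f"pics/scene10s.png",cv2.resize(im[190:235,265:310],None,fx=12,fy=12,interpolation=cv2.INTER_CUBIC))
st();row([*box(0,-.105),.15],-73.3)
E
```

```text
t 13.95 tcp [0.4787 0.0244 0.1617] down [ 0.002  0.001 -1.   ] yaw -73.3 F [0.7 0.4 0. ] w 0.0425 q [-0.85  0.31  0.8   2.12 -0.31  0.82 -1.14]
row [-0.    -0.002  0.   ] [0.0117 0.1559 0.0008]
```

View pics/scene10c.png

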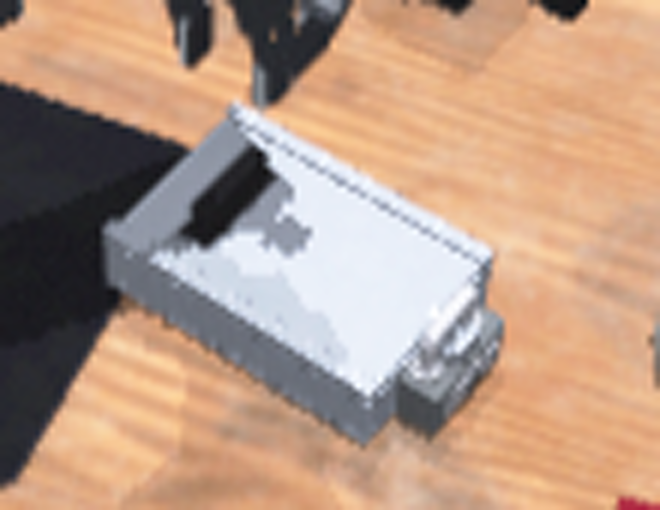

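View pics/scene10s.png

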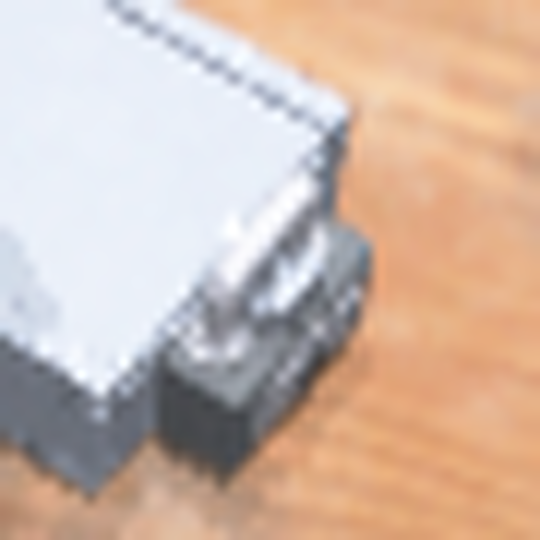

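The lid is shut. The lip shows beyond the shackle on the far side, at crop (295,270), and the shackle is raised. Check the shackle position, then move over it with the fingers shut.

Request:
apply_moves(
  series="0 0 0 0.01 0.05 0.001 0; 0 0 0 0.01 0.1 0.001 0; 0 0 0 0.01 0.156 0.001 0; 0 0 0 0.01 0.156 0.001 0; 0 0 0 0.03 0.156 0.001 0; 0 0 0 0.057 0.156 0.001 0; 0 0 0 0.057 0.156 0.001 0; 0 0 0 0.057 0.156 0.001 0",
)

```text
clock: 14.95
tcp_pos: [0.5219, -0.1253, 0.1044]
orientation: [2.065, 0.303, -2.066]
contact_force: [0.2, -0.2, 0.7]
grip_width: -0.0002
```

```bash
python3 - <<'E'
from h import *
print(ray("scene",[[287.1,209.3]],.079), box(0,-.105))
im=grab_frame("scene")
cv2.imwrite(f"pics/scene11s.png",cv2.resize(im[175:235,260:320],None,fx=10,fy=10,interpolation=cv2.INTER_CUBIC))
st();row([*box(0,-.105),.08],-73.3)
E
```

```text
[[ 0.52148682 -0.12653726  0.079     ]] [ 0.52267285 -0.12507136]
t 15.0 tcp [ 0.5223 -0.1254  0.1048] down [ 0.001 -0.    -1.   ] yaw -73.3 F [ 0.  -0.6 -0.7] w -0.0001 q [-0.42  0.5   0.71  2.03 -0.47  0.77 -0.71]
row [-0.    -0.001 -0.   ] [ 0.0248 -0.0002 -0.0005]
```

View pics/scene11s.png

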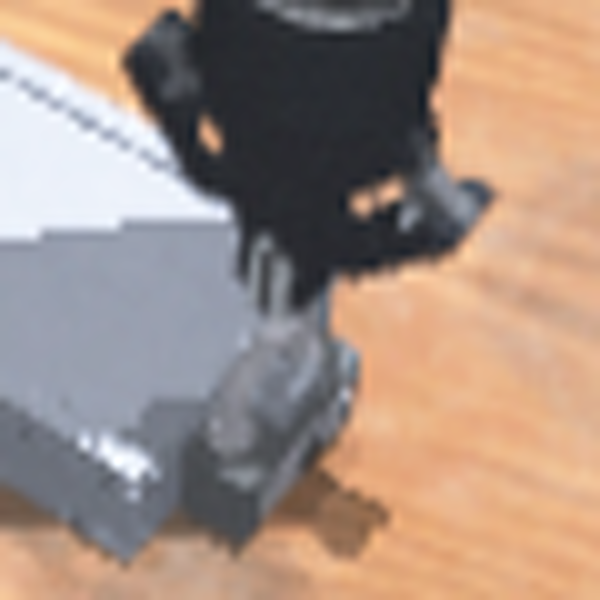

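Aligned over the crown (both estimates within 2 mm). Press down.

Request:
apply_moves(
  series="0 0 0 0.015 0 0 0; 0 0 0 0.024 0 0 0; 0 0 0 0.028 0 0 0; 0 0 0 0.032 0 0 0; 0 0 0 0.036 0 0 0; 0 0 0 0.039 0 0 0; 0 0 0 0.042 0 0 0; 0 0 0 0.042 0 0 0",
)

```text
clock: 16.0
tcp_pos: [0.5221, -0.1256, 0.0634]
orientation: [2.066, 0.304, -2.066]
contact_force: [-6.6, 2.5, 18.5]
grip_width: 0.0002
```

Request:
apply_moves(
  series="0 0 0 0.003 0 0 0; 0 0 0 0.005 0 0 0; 0 0 0 0.005 0 0 0; 0 0 0 0.005 0 0 0",
)

```text
clock: 16.5
tcp_pos: [0.5224, -0.1258, 0.0619]
orientation: [2.071, 0.306, -2.065]
contact_force: [-18.4, 6.8, 61.5]
grip_width: 0.0001
```

At the stop with 61 N. Release, rise and check.

Request:
apply_moves(
  series="0 0 0 -0.01 0 0 0; 0 0 0 -0.04 0 0 0; 0 0 0 -0.09 0 0 0; 0 0 0 -0.14 -0.06 0 0; 0 0 0 -0.16 -0.12 0 0; 0 0 0 -0.16 -0.18 0 0; 0 0 0 -0.16 -0.24 0 0; 0 0 0 -0.16 -0.24 0 0; 0 0 0 -0.16 -0.24 0 0; 0 0 0 -0.16 -0.24 0 0",
)

```text
clock: 17.75
tcp_pos: [0.4537, 0.1025, 0.2173]
orientation: [2.067, 0.299, -2.067]
contact_force: [0.3, -0.9, -0.1]
grip_width: -0.0
```

```bash
python3 - <<'E'
from h import *
im=grab_frame("scene")
cv2.imwrite("pics/scene12.png",im)
cv2.imwrite(f"pics/scene12s.png",cv2.resize(im[190:235,265:310],None,fx=12,fy=12,interpolation=cv2.INTER_CUBIC))
st()
for z in(.08,.064):print(z,((proj("scene",[[*box(-.014,-.105),z],[*box(.014,-.105),z]])-[265,190])*12).round())
im=grab_frame("top");cv2.imwrite("pics/top12.png",im)
for n in("scene","top"):
  for k in("0","12"):
    hsv=cv2.cvtColor(cv2.imread(f"pics/{n}{k}.png"),cv2.COLOR_BGR2HSV)
    for c in cv2.findContours(cv2.inRange(hsv,(165,120,50),(180,255,255)),0,1)[0]:
        if 200<cv2.contourArea(c)<900: print(n,k,"cards",cv2.minAreaRect(c)[0])
E
```

```text
t 17.8 tcp [0.4537 0.1024 0.2173] down [ 0.    -0.001 -1.   ] yaw -73.5 F [-0.1 -0.4  0.3] w 0.0001 q [-1.1   0.18  0.85  2.09 -0.16  0.94 -1.45]
0.08 [[237. 257.]
 [293. 191.]]
0.064 [[233. 290.]
 [288. 225.]]
scene 0 cards (326.6573486328125, 251.83114624023438)
scene 12 cards (326.6573486328125, 251.83114624023438)
top 0 cards (331.08001708984375, 166.9400177001953)
top 12 cards (331.08001708984375, 166.9400177001953)
```

View pics/scene12s.png

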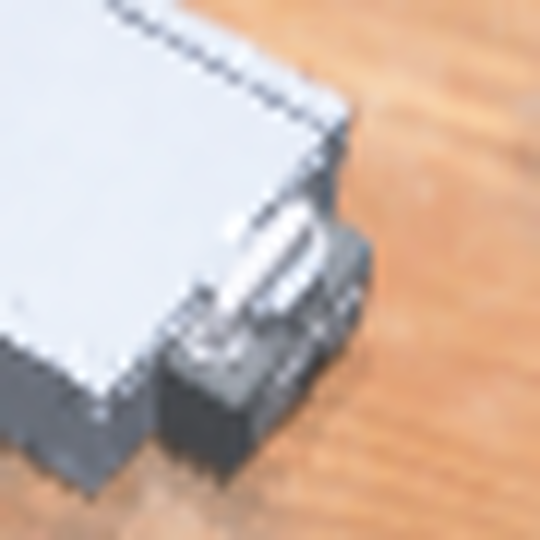

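View pics/scene12.png

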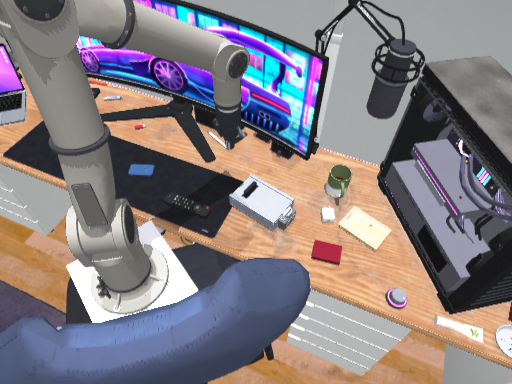

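After release the bar sits about 25–30 crop px lower, from (220,310) to (300,215), which matches the projection for 64 mm. The lid is shut and the bystanders haven't moved.

```bash
python3 -c "
from bench import *
print(hand_in())"
```

```text
the job is handed in; nothing more can be done
None
```

The job is handed in: the drive is in the box, the lid is shut and the shackle is down. It took about 18 s of the 64 s allowed; `hand_in` gives no verdict.

- **Drive:** I took the right-hand one of the two blue drives, at about (0.36, 0.277). I gripped it across its short side, laid it flat in the box and let go. The picture before the lid closed showed it flat and clear of the fingers.
- **Lid:** I gripped the bar and slid it about 144 mm to a firm stop at about 17 N. The tongue's lip then showed beyond the shackle, which was still raised. The bar stopped about 1.6 mm short of my estimate for fully shut, which I put down to error in the measured box position.
- **Shackle:** I pressed it with shut fingers to its stop. The fingertips read 62–63 mm up against 64 mm nominal, with 61 N at the end. After I let go and backed away, the bar stayed at its lowered height in the picture, which points to the pawl holding it. I could not read the joint itself.
- **Bystanders:** The cards' position was identical in both views before and after. I checked the mug and notebook only by eye, and they look unmoved.
- **Robot:** It ended clear of everything, with contact force near zero.

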